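# Build the camera column on a microscope head

## Robot

A 6-joint arm with a two-finger parallel gripper is mounted at the origin on the work surface. World frame = base frame: x ahead of the robot, y to its left, z up, the work surface at z = 0. Lengths are in m, angles in rad, forces in N, time in s.
With the tool pointing down it reaches from about 0.35 to 0.85 m from the base axis. Payload 8.1 kg.
Tool frame: the origin (TCP) lies at the very end of the fingers, on their centre line; the grasp point (between the pads) lies 19 mm behind it; z points along the fingers, y is the line along which they close (so a half turn about z gives the same grasp; the last joint's range is limited). The gripper opens to 85 mm and grips with 20 to 120 N. Pads are 22 mm wide; open, the fingers measure 114 mm over their backs; the gripper's body (76 mm by 85 mm) begins 54 mm behind the grasp point. The pads swing forward as they close: fully open they stand 13 mm farther back than shut.
Start: joints at [-1.238, 0.13, 1.488, -0, 1.523, -0.085], TCP at [0.243, -0.548, 0.231] pointing down, gripper open.
Joint ranges: [-2.96, 2.96], [-0.89, 2.26], [0.02, 2.5], [-1.34, 4.48], [0, 2.73], [-2.66, 2.66]. Speed limits (rad/s): [2.39, 2.39, 2.79, 3.14, 3.14, 3.14].

## Interface

Orientations are given as a unit quaternion [w, x, y, z].
In Python, from plant import get_obs, get_image, job_done gives the robot as it stands.
- The arm moves only by the tool apply_moves, never from a script. Its argument "deltas" is a list of rows, each an object of numbers: "dx", "dy", "dz": the shift along the tool's x, y, z in m; "wx", "wy", "wz": the turn, a rotation vector about the tool's x, y, z in rad; "hand": the finger opening in m, from 0 to 0.0854. In form: [{"dx": .., "dy": .., "dz": .., "wx": .., "wy": .., "wz": .., "hand": ..}, ...]. A call has 1 to 20 rows; each row shifts and turns the commanded pose from where the row before left it, along the tool's axes as they then stand; what a row does not reach is not made up. A row lasts 1/10 s, in which the tool goes at most 50 mm and 8.59 degrees, less where a joint would pass 70% of its speed; a pose out of reach is approached as far as the arm can. A call is refused whole if a number of a shift passes 0.05 or a number of a turn 0.15, either way. A call with a gripper value outside its range is refused whole. The fingers move at their own pace and stop on an object; the grip force is fixed at half the most. Time passes only in rows, so rows that do not move let the fingers close. It gives the time, the measured TCP pose, the force, the opening and the grip force at its end, in the units of the state.
- get_obs(): the state, without advancing time (a new reading comes with each control period).
- get_image(name): name is "scene" or "top" or "wrist"; returns a dict with "color" (400x640x3 uint8, red, green, blue), "K" (3x3 intrinsics, pixels), "R" (3x3) and "t" (3): a world point X has camera coordinates R X + t. Camera axes: x right, y down, z forward; pixel columns grow to the right and rows downward; lengths in m; the calibration is good to about 2 mm. A picture is of the moment at which its call begins. There is no depth.
- job_done(): hands the job in; it is judged then, once.
The state is a dict: "clock": time; "q": joint angles; "qd": joint speeds; "joint_torque": joint torques, N m; "eef_pos": TCP position; "orientation": TCP orientation; "ft_force": force on the tool from outside, world axes, zero at the start; "ft_torque": the same for the moment, N m; "grip_width": finger opening in m; "grasp_force": force on a finger pad.
Only numpy, scipy, OpenCV 4.12 (cv2) and the standard library are available. Lean on these libraries where they do the work, as an engineer would, in place of code of your own. Each camera call takes 0.05 s, during which the arm holds its last target. There are 200 camera calls.

## Task

Take the dust cap off the microscope head's upright photo port and set it down, open side down as it came off, in the middle of the small square tray. Then build the camera column on the port one part at a time from the bottom up: first the wide coupler ring, on it the longer of the two extension tubes, and on top the camera, each upright and fully seated on the spigot below it. Leave the short tube standing where it is, and let go of everything.

Things in the scene. Friction and masses are not known exactly. Their poses are not given: they have to be found in the camera images.
- head: White microscope head, fixed: housing 120 x 90, 65 mm high, on a dark 140 x 120 plate; two black eyepieces slope up from its -x face (to 105 mm out, under 85 high). In its middle the photo port: metal tube 40 mm wide, flat seat 100 mm above the desk, on it a tapered spigot 28 to 22 mm wide, 7 high. At first the dust cap covers it. Origin: port axis, desk height; z up.
- tray: White square accessory tray fixed to the desk, 130 x 130 mm, 12 mm high, walls 4 mm thick, inner floor 4 mm above the desk, empty. Origin: centre of its underside; z up.
- cap: Black plastic dust cap, a plain round disc-like cap 48 mm in diameter and 24 mm high, closed on top, with a round recess 33 mm wide and 9 mm deep in its underside; it simply sits on the port, nothing holds it but its weight (about 30 g). Origin: centre of its underside; z up.
- coupler: Coupler ring: low wide bright aluminium cylinder with two dark bands, 54 mm in diameter, 26 mm high to its flat top, where a tapered spigot (28 to 22 mm wide) stands 7 mm higher. Underside recess 33 mm wide, 9 mm deep; seated, the underside lies flat on the port's seat. About 180 g. Stands on the desk. Origin: centre of its underside; z up.
- long_tube: The longer extension tube: dark steel cylinder with a bright band near each end, 40 mm in diameter, 60 mm high to its flat top, with the same 7 mm spigot above that and the same recess (33 mm wide, 9 mm deep) below. About 150 g. Stands on the desk. Origin: centre of its underside; z up.
- short_tube: The shorter extension tube, not needed: the same look and 40 mm diameter, but only half as tall, 30 mm high to its flat top (plus 7 mm spigot). Stands on the desk. Origin: centre of its underside; z up.
- camera: Microscope camera: black cylinder with one bright band round its middle and a grey vented disc on its flat top, 64 mm in diameter (65 mm over the band), 50 mm high, recess 33 mm wide and 9 mm deep in its underside. About 400 g. Stands on the desk. Origin: centre of its underside; z up.
Not all that is in view belongs to the job. Leave any blue look-alike of the camera alone.

How it is judged:
On the way, in this order (a step that is already met when the one before it is completed fails the run):
1. the dust cap is set down flat in the middle of the tray (horizontal distance between cap and tray below 0.03 m and z of cap in the frame of tray below 0.01 m and angle between cap's own z axis and vertical below 0.12 rad), for 0.2 s.
2. the coupler ring is seated on the port (horizontal distance between coupler and head below 0.006 m and z of coupler in the frame of head between 0.096 and 0.103 m and angle between coupler's own z axis and vertical below 0.08 rad), for 0.2 s.
3. the long tube is seated on the coupler, the coupler on the port (all of step 2 and horizontal distance between long_tube and coupler below 0.006 m and z of long_tube in the frame of coupler between 0.022 and 0.029 m and angle between long_tube's own z axis and vertical below 0.08 rad), for 0.2 s.
4. the camera is seated on the long tube, all on the port (all of step 3 and horizontal distance between camera and long_tube below 0.006 m and z of camera in the frame of long_tube between 0.056 and 0.063 m and angle between camera's own z axis and vertical below 0.08 rad), for 0.2 s.
At the end, for the whole second after the job is handed in: Cap flat (0.12 rad), open side down, within 30 mm of the tray centre; coupler on port, long tube on coupler, camera on long tube, each within 6 mm sideways, -4/+3 mm in height of fully seated, upright within 0.08 rad; all at rest (under 20 mm/s) (all of step 1 and all of step 4 and linear speed of each of cap, coupler, long_tube, camera below 0.02 m/s); the robot touches nothing.
It fails at once if the short tube is shifted more than 25 mm or knocked over (distance of short_tube from where it was at the start of the episode above 0.025 m or angle between short_tube's own z axis and vertical above 0.4 rad).
It also fails if it takes over 120 s, if anything falls off the work surface, if the arm or the gripper's body presses on something with over 40 N, if the wrist force passes 120 N, or if a joint passes its speed limit or range.

## Working session

There is one attempt and no reset: what is moved stays moved. The work goes in short steps, Python scripts to look and compute and a tool call to move; the robot and the scene stay as the last step left them, time stands still between calls to the robot, and variables do not carry over. Pictures are saved under pics/ and viewed, at most 14 in all, crops included, and the job is handed in when it is done.

Besides the shell and the picture viewer there is one more tool, called after "Call:" by a JSON object that holds its "name" and its "arguments", one argument or row to a line. apply_moves: Moves the arm, as the interface text tells. Its arguments: {"type":"object","properties":{"deltas":{"type":"array","items":{"type":"object","properties":{"dx":{"type":"number"},"dy":{"type":"number"},"dz":{"type":"number"},"wx":{"type":"number"},"wy":{"type":"number"},"wz":{"type":"number"},"hand":{"type":"number"}}}}},"required":["deltas"]}

```bash
mkdir -p pics; ls
cat > h.py <<'E'
import cv2,numpy as np
from plant import *
def snap(n,f):
    d=get_image(n); cv2.imwrite(f'pics/{f}.png',d['color'][:,:,::-1]); np.savez(f'pics/{f}.npz',**d); return d
def ray(d,u,v,z):
    K,R,t=d['K'],d['R'],d['t']; r=R.T@np.linalg.inv(K)@[u,v,1]; c=-R.T@t
    return c+r*(z-c[2])/r[2]
def proj(d,X):
    p=d['K']@(d['R']@np.array(X)+d['t']); return p[:2]/p[2]
E
python3 - <<'E'
from h import *
for n in ('scene','top'):
    d=snap(n,n+'0'); print(n,d['K'].round(1).tolist(),(-d['R'].T@d['t']).round(3),d['R'].round(3).tolist())
o=get_obs(); print({k:np.round(v,3).tolist() for k,v in o.items()})
E
```

```text
pics
scene [[396.1, 0.0, 319.2], [0.0, 396.1, 204.1], [0.0, 0.0, 1.0]] [0.874 0.526 0.773] [[-0.801, 0.599, 0.001], [0.433, 0.58, -0.69], [-0.414, -0.552, -0.724]]
top [[407.3, 0.0, 315.0], [0.0, 407.3, 201.2], [0.0, 0.0, 1.0]] [0.32  0.002 1.064] [[-0.003, -1.0, -0.004], [-0.985, 0.004, -0.175], [0.175, 0.003, -0.985]]
{'clock': 0.1, 'q': [-1.238, 0.131, 1.489, 0.0, 1.523, -0.085], 'qd': [0.0, -0.002, -0.001, 0.001, -0.001, 0.001], 'joint_torque': [0.0, -57.095, -50.194, -0.0, 0.008, -0.0], 'eef_pos': [0.243, -0.548, 0.23], 'orientation': [-0.001, 0.978, 0.207, -0.0], 'ft_force': [0.782, 0.285, -0.204], 'ft_torque': [-0.001, -0.034, 0.015], 'grasp_force': 0.0, 'grip_width': 0.086}
```

View pics/top0.png

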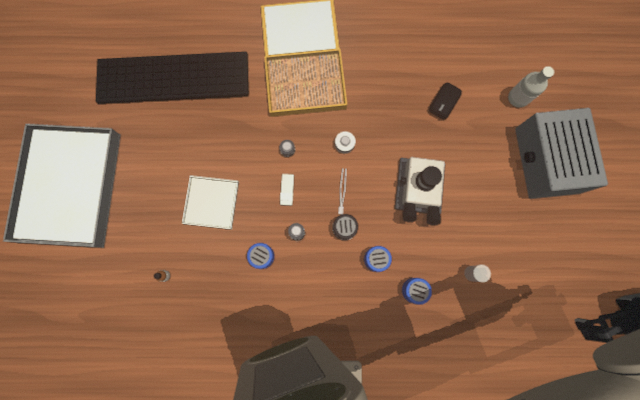

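View pics/scene0.png

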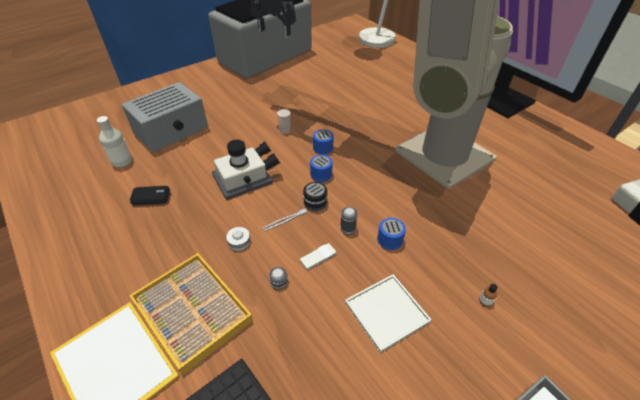

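Top view: cap (430,178) on the head, coupler (345,142), short tube (287,148), long tube (296,232), camera (346,226), tray (211,203). The scene view confirms which tube is taller: the long one is at scene (349,220). I'll take an enlarged crop for accuracy.

Run:
```python
from h import *
a=cv2.imread('pics/top0.png')[120:280,180:446]; cv2.imwrite('pics/c1.png',cv2.resize(a,None,fx=3,fy=3,interpolation=cv2.INTER_CUBIC))
```

```text
(no output)
```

View pics/c1.png

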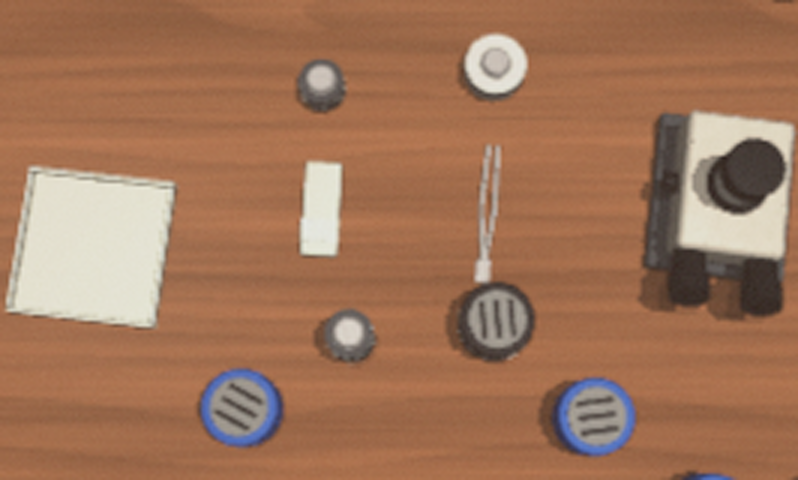

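Run:
```python
from h import *
d=np.load('pics/top0.npz'); s=np.load('pics/scene0.npz')
for n,u,v,z in [('cap',753,168,.124),('coup',496,62,.033),('long',349,331,.067),('short',320,77,.037),('cam',498,317,.05),('t1',30,167,.012),('t2',175,183,.012),('t3',155,327,.012),('t4',7,312,.012),('tw1',487,148,0),('tw2',483,272,0),('eye1',690,300,.04),('eye2',763,310,.04)]:
    P=ray(d,180+(u+.5)/3-.5,120+(v+.5)/3-.5,z); print(n,P.round(4),proj(s,P).round(1))
```

```text
cap [ 0.548  -0.2696  0.124 ] [236.9 145.4]
coup [ 0.6668 -0.0751  0.033 ] [238.  234.1]
long [0.4263 0.0514 0.067 ] [349.3 211.6]
short [0.6525 0.0793 0.037 ] [277.6 273.6]
cam [ 0.4393 -0.0719  0.05  ] [314.8 190.3]
t1 [0.5788 0.3372 0.012 ] [381.4 350.7]
t2 [0.5637 0.2084 0.012 ] [345.5 299.8]
t3 [0.4362 0.2219 0.012 ] [392.7 274.1]
t4 [0.4497 0.3507 0.012 ] [431.4 319.4]
tw1 [ 0.5975 -0.0682  0.    ] [265.5 231.4]
tw2 [ 0.4851 -0.063   0.    ] [303. 213.]
eye1 [ 0.4543 -0.2347  0.04  ] [276.6 162.8]
eye2 [ 0.4456 -0.2958  0.04  ] [267.9 150.8]
```

Call:
{"name": "apply_moves", "arguments": {
  "deltas": [
    {"wz":-0.123},
    {"wz":-0.123},
    {"wz":-0.122},
    {"dx":0.02},
    {"dx":0.033,"dy":0.0015},
    {"dx":0.033,"dy":0.0015},
    {"dx":0.033,"dy":0.0015},
    {"dx":0.033,"dy":0.0015},
    {"dx":0.033,"dy":0.0015},
    {"dx":0.033,"dy":0.0015},
    {"dx":0.033,"dy":0.0015},
    {"dx":0.033,"dy":0.0015},
    {"dx":0.033,"dy":0.0015},
    {"dx":0.033,"dy":0.0015},
    {"dx":0.033,"dy":0.0015},
    {"dx":0.03,"dy":0.0015},
    {"hand":0.085},
    {"hand":0.085}
  ]
}}

```text
invalid input
```

Run:
```python
from h import *
d=snap('wrist','w1'); o=get_obs(); print(o['eef_pos'],o['orientation'],o['q']); print(-d['R'].T@d['t'],d['R'].round(3).tolist(),d['K'][0]); print(proj(d,[.548,-.2696,.124]))
```

```text
[ 0.24334268 -0.54796569  0.23047764] [-7.16301634e-04  9.78253207e-01  2.07412972e-01 -9.34756892e-05] [-1.23836658e+00  1.30982992e-01  1.48904840e+00 -9.06070962e-06
  1.52300599e+00 -8.54292825e-02]
[ 0.31963929 -0.5139924   0.37315633] [[0.406, -0.914, -0.001], [-0.864, -0.384, 0.326], [-0.298, -0.131, -0.946]] [328.27772771   0.         321.69248125]
[   5.86964784 -698.00971814]
```

View pics/w1.png

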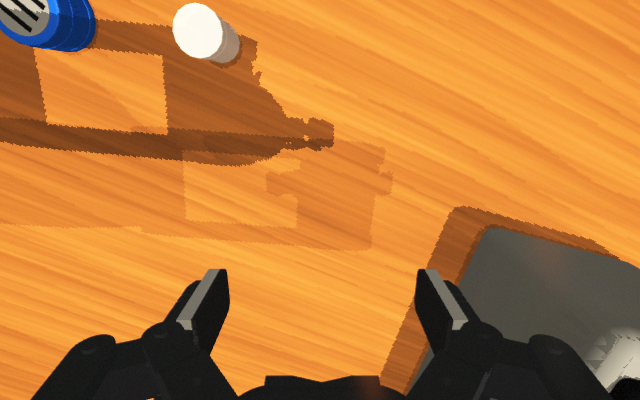

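The call was refused, so the arm hasn't moved. The picture shows only the start position, with the fingers at (222,270) and (422,270). I'll give all seven keys in every row.

Call:
{"name": "apply_moves", "arguments": {
  "deltas": [
    {"dx":0,"dy":0,"dz":0,"wx":0,"wy":0,"wz":-0.123,"hand":0.085},
    {"dx":0,"dy":0,"dz":0,"wx":0,"wy":0,"wz":-0.123,"hand":0.085},
    {"dx":0,"dy":0,"dz":0,"wx":0,"wy":0,"wz":-0.122,"hand":0.085},
    {"dx":0.033,"dy":0.002,"dz":0,"wx":0,"wy":0,"wz":0,"hand":0.085},
    {"dx":0.04,"dy":0.002,"dz":0,"wx":0,"wy":0,"wz":0,"hand":0.085},
    {"dx":0.04,"dy":0.002,"dz":0,"wx":0,"wy":0,"wz":0,"hand":0.085},
    {"dx":0.04,"dy":0.002,"dz":0,"wx":0,"wy":0,"wz":0,"hand":0.085},
    {"dx":0.04,"dy":0.002,"dz":0,"wx":0,"wy":0,"wz":0,"hand":0.085},
    {"dx":0.04,"dy":0.002,"dz":0,"wx":0,"wy":0,"wz":0,"hand":0.085},
    {"dx":0.04,"dy":0.002,"dz":0,"wx":0,"wy":0,"wz":0,"hand":0.085},
    {"dx":0.04,"dy":0.002,"dz":0,"wx":0,"wy":0,"wz":0,"hand":0.085},
    {"dx":0.04,"dy":0.002,"dz":0,"wx":0,"wy":0,"wz":0,"hand":0.085},
    {"dx":0.04,"dy":0.002,"dz":0,"wx":0,"wy":0,"wz":0,"hand":0.085},
    {"dx":0.02,"dy":0,"dz":0,"wx":0,"wy":0,"wz":0,"hand":0.085},
    {"dx":0,"dy":0,"dz":0,"wx":0,"wy":0,"wz":0,"hand":0.085}
  ]
}}

```text
clock: 1.65
eef_pos: [0.5511, -0.2678, 0.2307]
orientation: [-0.001, 0.923, 0.385, 0.0]
ft_force: [-1.4, -0.3, -0.6]
grip_width: 0.0851
grasp_force: 0.0
```

Run:
```python
from h import *
d=snap('wrist','w2'); o=get_obs(); print(o['eef_pos'],o['orientation'],o['q']); print(proj(d,[.548,-.2696,.124]))
```

```text
[ 0.54996604 -0.26924906  0.23068959] [-3.56160151e-04  9.23326797e-01  3.84014781e-01 -3.82599722e-04] [-5.38869778e-01  1.64791129e-01  1.45151069e+00 -1.90833800e-04
  1.52631874e+00  2.43653910e-01]
[321.10438047 205.02983716]
```

View pics/w2.png

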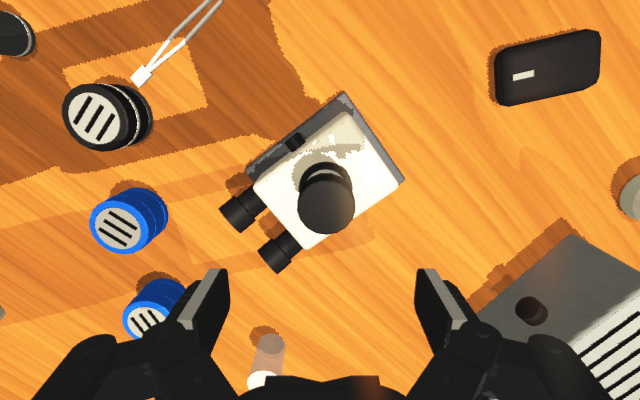

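The wrist view shows the cap's top disc centred near (327,206), against a prediction of (321,205). I'll measure it with an ellipse fit.

```bash
cat >> h.py <<'E'
def blob(d,u,v,mask,rad=60):
    m=mask.astype(np.uint8); w=np.zeros_like(m); cv2.circle(w,(int(u),int(v)),rad,1,-1); m&=w
    n,l,s,c=cv2.connectedComponentsWithStats(m); i=1+np.argmax(s[1:,4]); cs=max(cv2.findContours((l==i).astype(np.uint8),0,1)[0],key=len)
    return cv2.fitEllipse(cv2.convexHull(cs)),s[i]
E
python3 - <<'E'
from h import *
d=np.load('pics/w2.npz'); c=d['color'].astype(int)
g=c.max(2)
print(g[175:240:5,327], g[206,290:362:4])
print(ray(d,327,206,.124), ray(d,299,206,.124), ray(d,355,206,.124))
E
```

```text
[ 33  34  70  69  67  64  66  62  61  57  55  56 249] [255 255  45  54  50  57  57  59  59  64  68  75  85 100 110 117 112 254]
[ 0.55078972 -0.27353286  0.124     ] [ 0.53476855 -0.25764372  0.124     ] [ 0.56680909 -0.28942021  0.124     ]
```

Call:
{"name": "apply_moves", "arguments": {
  "deltas": [
    {"dx":-0.0045,"dy":0.003,"dz":0.03,"wx":0,"wy":0,"wz":0,"hand":0.085},
    {"dx":0,"dy":0,"dz":0.03,"wx":0,"wy":0,"wz":0,"hand":0.085},
    {"dx":0,"dy":0,"dz":0.03,"wx":0,"wy":0,"wz":0,"hand":0.085},
    {"dx":0,"dy":0,"dz":0.025,"wx":0,"wy":0,"wz":0,"hand":0.085},
    {"dx":0,"dy":0,"dz":0.018,"wx":0,"wy":0,"wz":0,"hand":0.085},
    {"dx":0,"dy":0,"dz":0,"wx":0,"wy":0,"wz":0,"hand":0.04},
    {"dx":0,"dy":0,"dz":0,"wx":0,"wy":0,"wz":0,"hand":0.04},
    {"dx":0,"dy":0,"dz":0,"wx":0,"wy":0,"wz":0,"hand":0.04},
    {"dx":0,"dy":0,"dz":0,"wx":0,"wy":0,"wz":0,"hand":0.04},
    {"dx":0,"dy":0,"dz":0,"wx":0,"wy":0,"wz":0,"hand":0.04},
    {"dx":0,"dy":0,"dz":0,"wx":0,"wy":0,"wz":0,"hand":0.04},
    {"dx":0,"dy":0,"dz":0,"wx":0,"wy":0,"wz":0,"hand":0.04}
  ]
}}

```text
clock: 2.9
eef_pos: [0.5494, -0.2766, 0.1002]
orientation: [0.001, 0.924, 0.383, 0.001]
ft_force: [-0.7, -2.2, 6.5]
grip_width: 0.0462
grasp_force: 62.0
```

Call:
{"name": "apply_moves", "arguments": {
  "deltas": [
    {"dx":0,"dy":0,"dz":-0.015,"wx":0,"wy":0,"wz":0,"hand":0.04},
    {"dx":0,"dy":0,"dz":-0.03,"wx":0,"wy":0,"wz":0,"hand":0.04},
    {"dx":0,"dy":0,"dz":-0.035,"wx":0,"wy":0,"wz":0,"hand":0.04},
    {"dx":0.015,"dy":-0.0176,"dz":-0.02,"wx":0,"wy":0,"wz":0,"hand":0.04},
    {"dx":0.0303,"dy":-0.0352,"dz":0,"wx":0,"wy":0,"wz":0,"hand":0.04},
    {"dx":0.0303,"dy":-0.0352,"dz":0,"wx":0,"wy":0,"wz":0,"hand":0.04},
    {"dx":0.0303,"dy":-0.0352,"dz":0,"wx":0,"wy":0,"wz":0,"hand":0.04},
    {"dx":0.0303,"dy":-0.0352,"dz":0,"wx":0,"wy":0,"wz":0,"hand":0.04},
    {"dx":0.0303,"dy":-0.0352,"dz":0,"wx":0,"wy":0,"wz":0,"hand":0.04},
    {"dx":0.0303,"dy":-0.0352,"dz":0,"wx":0,"wy":0,"wz":0,"hand":0.04},
    {"dx":0.0303,"dy":-0.0352,"dz":0,"wx":0,"wy":0,"wz":0,"hand":0.04},
    {"dx":0.0303,"dy":-0.0352,"dz":0,"wx":0,"wy":0,"wz":0,"hand":0.04},
    {"dx":0.0303,"dy":-0.0352,"dz":0,"wx":0,"wy":0,"wz":0,"hand":0.04},
    {"dx":0.0303,"dy":-0.0352,"dz":0,"wx":0,"wy":0,"wz":0,"hand":0.04},
    {"dx":0.0303,"dy":-0.0352,"dz":0,"wx":0,"wy":0,"wz":0,"hand":0.04},
    {"dx":0.0153,"dy":-0.0176,"dz":0,"wx":0,"wy":0,"wz":0,"hand":0.04},
    {"dx":0,"dy":0,"dz":0,"wx":0,"wy":0,"wz":0,"hand":0.04},
    {"dx":0,"dy":0,"dz":0,"wx":0,"wy":0,"wz":0,"hand":0.04}
  ]
}}

```text
clock: 4.7
eef_pos: [0.5065, 0.2803, 0.1989]
orientation: [0.0, 0.924, 0.384, 0.0]
ft_force: [-0.1, -0.9, -0.6]
grip_width: 0.0463
grasp_force: 61.5
```

Run:
```python
from h import *
d=snap('wrist','w3'); o=get_obs(); print(o['eef_pos'],o['orientation'],o['q'],o['grip_width'])
snap('top','top3')
```

```text
[0.50672385 0.27958247 0.19878478] [2.19245207e-04 9.23747987e-01 3.83000791e-01 3.87866156e-05] [ 4.15876205e-01  9.00566916e-02  1.59099829e+00 -4.42839596e-04
  1.46047014e+00  1.20063603e+00] 0.046151423185421876
```

View pics/w3.png

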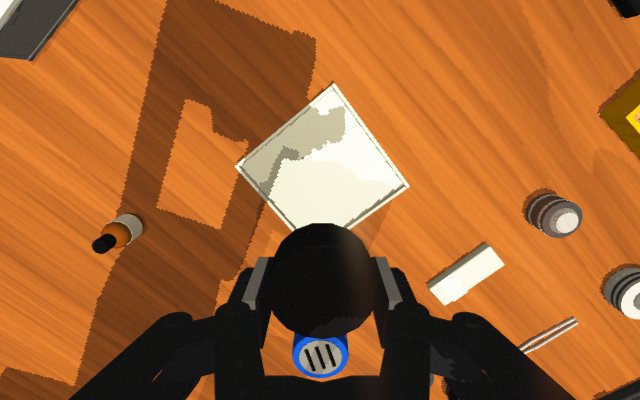

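Call:
{"name": "apply_moves", "arguments": {
  "deltas": [
    {"dx":0,"dy":0,"dz":0.03,"wx":0,"wy":0,"wz":0,"hand":0.04},
    {"dx":0,"dy":0,"dz":0.04,"wx":0,"wy":0,"wz":0,"hand":0.04},
    {"dx":0,"dy":0,"dz":0.04,"wx":0,"wy":0,"wz":0,"hand":0.04},
    {"dx":0,"dy":0,"dz":0.04,"wx":0,"wy":0,"wz":0,"hand":0.04},
    {"dx":0,"dy":0,"dz":0.025,"wx":0,"wy":0,"wz":0,"hand":0.04},
    {"dx":0,"dy":0,"dz":0.009,"wx":0,"wy":0,"wz":0,"hand":0.04},
    {"dx":0,"dy":0,"dz":0.004,"wx":0,"wy":0,"wz":0,"hand":0.04},
    {"dx":0,"dy":0,"dz":0.003,"wx":0,"wy":0,"wz":0,"hand":0.04},
    {"dx":0,"dy":0,"dz":0,"wx":0,"wy":0,"wz":0,"hand":0.04},
    {"dx":0,"dy":0,"dz":0,"wx":0,"wy":0,"wz":0,"hand":0.04}
  ]
}}

```text
clock: 5.8
eef_pos: [0.5078, 0.2805, 0.0089]
orientation: [-0.0, 0.924, 0.383, 0.001]
ft_force: [0.4, -0.5, -0.3]
grip_width: 0.0462
grasp_force: 61.5
```

Call:
{"name": "apply_moves", "arguments": {
  "deltas": [
    {"dx":0,"dy":0,"dz":0.002,"wx":0,"wy":0,"wz":0,"hand":0.04},
    {"dx":0,"dy":0,"dz":0.001,"wx":0,"wy":0,"wz":0,"hand":0.04},
    {"dx":0,"dy":0,"dz":0,"wx":0,"wy":0,"wz":0,"hand":0.04},
    {"dx":0,"dy":0,"dz":0,"wx":0,"wy":0,"wz":0,"hand":0.04}
  ]
}}

```text
clock: 6.2
eef_pos: [0.5066, 0.2802, 0.0043]
orientation: [-0.0, 0.924, 0.383, -0.0]
ft_force: [-0.3, 0.3, 0.1]
grip_width: 0.046
grasp_force: 61.6
```

Call:
{"name": "apply_moves", "arguments": {
  "deltas": [
    {"dx":0,"dy":0,"dz":0.001,"wx":0,"wy":0,"wz":0,"hand":0.04},
    {"dx":0,"dy":0,"dz":0.001,"wx":0,"wy":0,"wz":0,"hand":0.04},
    {"dx":0,"dy":0,"dz":0,"wx":0,"wy":0,"wz":0,"hand":0.04},
    {"dx":0,"dy":0,"dz":0,"wx":0,"wy":0,"wz":0,"hand":0.04}
  ]
}}

```text
clock: 6.6
eef_pos: [0.5072, 0.2804, 0.0042]
orientation: [0.0, 0.924, 0.383, 0.0]
ft_force: [-6.5, -2.2, 15.9]
grip_width: 0.046
grasp_force: 63.3
```

Call:
{"name": "apply_moves", "arguments": {
  "deltas": [
    {"dx":0,"dy":0,"dz":-0.001,"wx":0,"wy":0,"wz":0,"hand":0.065},
    {"dx":0,"dy":0,"dz":0,"wx":0,"wy":0,"wz":0,"hand":0.065},
    {"dx":0,"dy":0,"dz":0,"wx":0,"wy":0,"wz":0,"hand":0.065},
    {"dx":0,"dy":0,"dz":0,"wx":0,"wy":0,"wz":0,"hand":0.065},
    {"dx":0,"dy":0,"dz":-0.02,"wx":0,"wy":0,"wz":0,"hand":0.065},
    {"dx":0,"dy":0,"dz":-0.04,"wx":0,"wy":0,"wz":0,"hand":0.065},
    {"dx":0,"dy":0,"dz":-0.04,"wx":0,"wy":0,"wz":0,"hand":0.085},
    {"dx":0,"dy":0,"dz":-0.04,"wx":0,"wy":0,"wz":0,"hand":0.085},
    {"dx":-0.008,"dy":0.02,"dz":-0.04,"wx":0,"wy":0,"wz":0,"hand":0.085},
    {"dx":-0.0153,"dy":0.0404,"dz":-0.015,"wx":0,"wy":0,"wz":0,"hand":0.085},
    {"dx":-0.0153,"dy":0.0404,"dz":0,"wx":0,"wy":0,"wz":0,"hand":0.085},
    {"dx":-0.0153,"dy":0.0404,"dz":0,"wx":0,"wy":0,"wz":0,"hand":0.085},
    {"dx":-0.0153,"dy":0.0404,"dz":0,"wx":0,"wy":0,"wz":0,"hand":0.085},
    {"dx":-0.0153,"dy":0.0404,"dz":0,"wx":0,"wy":0,"wz":0,"hand":0.085},
    {"dx":-0.0153,"dy":0.0404,"dz":0,"wx":0,"wy":0,"wz":0,"hand":0.085},
    {"dx":-0.0153,"dy":0.0404,"dz":0,"wx":0,"wy":0,"wz":0,"hand":0.085},
    {"dx":-0.0153,"dy":0.0404,"dz":0,"wx":0,"wy":0,"wz":0,"hand":0.085},
    {"dx":-0.008,"dy":0.0204,"dz":0,"wx":0,"wy":0,"wz":0,"hand":0.085},
    {"dx":0,"dy":0,"dz":0,"wx":0,"wy":0,"wz":0,"hand":0.085},
    {"dx":0,"dy":0,"dz":0,"wx":0,"wy":0,"wz":0,"hand":0.085}
  ]
}}

```text
clock: 8.6
eef_pos: [0.6658, -0.075, 0.1976]
orientation: [-0.0, 0.924, 0.382, -0.0]
ft_force: [0.1, 0.9, 0.3]
grip_width: 0.085
grasp_force: 0.0
```

Run:
```python
from h import *
d=snap('wrist','w4'); o=get_obs(); print(o['eef_pos'],o['orientation']); print(proj(d,[.6668,-.0751,.033]))
t=snap('top','top4'); print(proj(t,[.507,.2796,.028]))
a=cv2.imread('pics/w4.png')[100:340,180:460]; a=cv2.resize(a,None,fx=2,fy=2)
b=cv2.resize(cv2.imread('pics/top4.png')[160:240,170:250],(300,300)); b=cv2.copyMakeBorder(b,0,180,0,0,0)[:480]
r=np.hstack([a,cv2.resize(b,(240,480))]) ; cv2.imwrite('pics/c4.png',np.hstack([a,b])[:, :800] if False else r)
print(r.shape)
```

```text
[ 0.66566292 -0.07413736  0.19777372] [-4.86171256e-04  9.23790416e-01  3.82898057e-01 -3.31235095e-04]
[323.06291466 181.21492772]
[208.64057603 200.79811387]
(480, 800, 3)
```

View pics/c4.png

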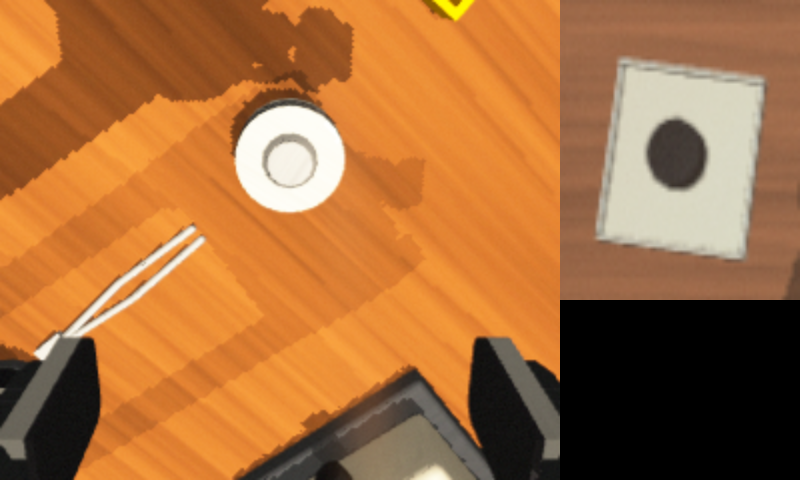

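Cap sits centrally in the tray. The coupler's spigot is at wrist (325.5,181.5), within 2 mm of the estimate. I'll go down and grip it.

Call:
{"name": "apply_moves", "arguments": {
  "deltas": [
    {"dx":0,"dy":0.0025,"dz":0.03,"wx":0,"wy":0,"wz":0,"hand":0.085},
    {"dx":0,"dy":0,"dz":0.04,"wx":0,"wy":0,"wz":0,"hand":0.085},
    {"dx":0,"dy":0,"dz":0.04,"wx":0,"wy":0,"wz":0,"hand":0.085},
    {"dx":0,"dy":0,"dz":0.04,"wx":0,"wy":0,"wz":0,"hand":0.085},
    {"dx":0,"dy":0,"dz":0.03,"wx":0,"wy":0,"wz":0,"hand":0.085},
    {"dx":0,"dy":0,"dz":0.0155,"wx":0,"wy":0,"wz":0,"hand":0.085},
    {"dx":0,"dy":0,"dz":0,"wx":0,"wy":0,"wz":0,"hand":0.085},
    {"dx":0,"dy":0,"dz":0,"wx":0,"wy":0,"wz":0,"hand":0.062},
    {"dx":0,"dy":0,"dz":0,"wx":0,"wy":0,"wz":0,"hand":0.055},
    {"dx":0,"dy":0,"dz":0,"wx":0,"wy":0,"wz":0,"hand":0.045},
    {"dx":0,"dy":0,"dz":0,"wx":0,"wy":0,"wz":0,"hand":0.045},
    {"dx":0,"dy":0,"dz":0,"wx":0,"wy":0,"wz":0,"hand":0.045},
    {"dx":0,"dy":0,"dz":0,"wx":0,"wy":0,"wz":0,"hand":0.045}
  ]
}}

```text
clock: 10.0
eef_pos: [0.6703, -0.0769, 0.0063]
orientation: [0.001, 0.924, 0.383, 0.002]
ft_force: [0.2, 0.6, 7.0]
grip_width: 0.0519
grasp_force: 63.6
```

Call:
{"name": "apply_moves", "arguments": {
  "deltas": [
    {"dx":0,"dy":0,"dz":-0.02,"wx":0,"wy":0,"wz":0,"hand":0.045},
    {"dx":0,"dy":0,"dz":-0.04,"wx":0,"wy":0,"wz":0,"hand":0.045},
    {"dx":0,"dy":0,"dz":-0.045,"wx":0,"wy":0,"wz":0,"hand":0.045},
    {"dx":0,"dy":0,"dz":-0.045,"wx":0,"wy":0,"wz":0,"hand":0.045},
    {"dx":0,"dy":0,"dz":-0.045,"wx":0,"wy":0,"wz":0,"hand":0.045},
    {"dx":-0.015,"dy":0.003,"dz":-0.03,"wx":0,"wy":0,"wz":0,"hand":0.045},
    {"dx":-0.035,"dy":0.008,"dz":-0.02,"wx":0,"wy":0,"wz":0,"hand":0.045},
    {"dx":-0.035,"dy":0.008,"dz":0,"wx":0,"wy":0,"wz":0,"hand":0.045},
    {"dx":-0.035,"dy":0.008,"dz":0,"wx":0,"wy":0,"wz":0,"hand":0.045},
    {"dx":-0.035,"dy":0.008,"dz":0,"wx":0,"wy":0,"wz":0,"hand":0.045},
    {"dx":-0.035,"dy":0.008,"dz":0,"wx":0,"wy":0,"wz":0,"hand":0.045},
    {"dx":-0.035,"dy":0.008,"dz":0,"wx":0,"wy":0,"wz":0,"hand":0.045},
    {"dx":-0.03,"dy":0.004,"dz":0,"wx":0,"wy":0,"wz":0,"hand":0.045},
    {"dx":0,"dy":0,"dz":0,"wx":0,"wy":0,"wz":0,"hand":0.045},
    {"dx":0,"dy":0,"dz":0,"wx":0,"wy":0,"wz":0,"hand":0.045},
    {"dx":0,"dy":0,"dz":0,"wx":0,"wy":0,"wz":0,"hand":0.045}
  ]
}}

```text
clock: 11.6
eef_pos: [0.5271, -0.2953, 0.2485]
orientation: [0.0, 0.924, 0.383, 0.0]
ft_force: [-0.2, 0.8, -2.6]
grip_width: 0.0518
grasp_force: 63.2
```

Run:
```python
from h import *
d=snap('wrist','w5'); o=get_obs(); print(o['eef_pos'],o['orientation'],o['grip_width']); p=proj(d,[.549,-.2747,.107]); print(p)
# coupler-in-hand spigot top predicted if centred at TCP: z = TCP+.031
e=o['eef_pos']; print(proj(d,e+[0,0,.031]))
a=cv2.imread('pics/w5.png')[80:380,190:450]; cv2.imwrite('pics/c5.png',cv2.resize(a,None,fx=2,fy=2))
```

```text
[ 0.52717752 -0.29500118  0.24826416] [1.95210704e-04 9.23595567e-01 3.83368069e-01 3.38365661e-04] 0.051849723665724726
[323.0950744  155.66433148]
[322.5266778  308.15451862]
```

View pics/c5.png

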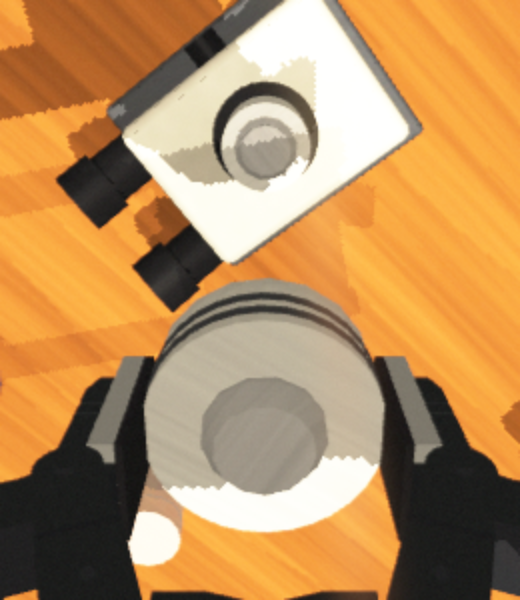

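Call:
{"name": "apply_moves", "arguments": {
  "deltas": [
    {"dx":0.0145,"dy":0.001,"dz":0,"wx":0,"wy":0,"wz":0,"hand":0.045},
    {"dx":0.0145,"dy":0.001,"dz":0,"wx":0,"wy":0,"wz":0,"hand":0.045},
    {"dx":0,"dy":0,"dz":0.03,"wx":0,"wy":0,"wz":0,"hand":0.045},
    {"dx":0,"dy":0,"dz":0.035,"wx":0,"wy":0,"wz":0,"hand":0.045},
    {"dx":0,"dy":0,"dz":0.035,"wx":0,"wy":0,"wz":0,"hand":0.045},
    {"dx":0,"dy":0,"dz":0.025,"wx":0,"wy":0,"wz":0,"hand":0.045},
    {"dx":0,"dy":0,"dz":0.008,"wx":0,"wy":0,"wz":0,"hand":0.045},
    {"dx":0,"dy":0,"dz":0.003,"wx":0,"wy":0,"wz":0,"hand":0.045},
    {"dx":0,"dy":0,"dz":0.003,"wx":0,"wy":0,"wz":0,"hand":0.045},
    {"dx":0,"dy":0,"dz":0,"wx":0,"wy":0,"wz":0,"hand":0.045},
    {"dx":0,"dy":0,"dz":0,"wx":0,"wy":0,"wz":0,"hand":0.045}
  ]
}}

```text
clock: 12.75
eef_pos: [0.5494, -0.2772, 0.1105]
orientation: [0.001, 0.924, 0.383, 0.001]
ft_force: [0.0, -0.6, -1.3]
grip_width: 0.0522
grasp_force: 63.3
```

Call:
{"name": "apply_moves", "arguments": {
  "deltas": [
    {"dx":0,"dy":0,"dz":0.002,"wx":0,"wy":0,"wz":0,"hand":0.045},
    {"dx":0,"dy":0,"dz":0.002,"wx":0,"wy":0,"wz":0,"hand":0.045},
    {"dx":0,"dy":0,"dz":0,"wx":0,"wy":0,"wz":0,"hand":0.045},
    {"dx":0,"dy":0,"dz":0,"wx":0,"wy":0,"wz":0,"hand":0.045}
  ]
}}

```text
clock: 13.15
eef_pos: [0.5497, -0.2764, 0.1062]
orientation: [0.001, 0.924, 0.383, 0.001]
ft_force: [1.5, 4.2, 5.7]
grip_width: 0.0517
grasp_force: 64.0
```

Call:
{"name": "apply_moves", "arguments": {
  "deltas": [
    {"dx":0.001,"dy":-0.0005,"dz":0,"wx":0,"wy":0,"wz":0,"hand":0.045},
    {"dx":0,"dy":0,"dz":0.001,"wx":0,"wy":0,"wz":0,"hand":0.045},
    {"dx":0,"dy":0,"dz":0.001,"wx":0,"wy":0,"wz":0,"hand":0.045},
    {"dx":0,"dy":0,"dz":0,"wx":0,"wy":0,"wz":0,"hand":0.045},
    {"dx":0,"dy":0,"dz":0,"wx":0,"wy":0,"wz":0,"hand":0.045}
  ]
}}

```text
clock: 13.65
eef_pos: [0.5498, -0.2761, 0.1061]
orientation: [0.001, 0.924, 0.383, 0.001]
ft_force: [-5.2, 5.2, 18.9]
grip_width: 0.0525
grasp_force: 65.5
```

Call:
{"name": "apply_moves", "arguments": {
  "deltas": [
    {"dx":0,"dy":-0.0005,"dz":-0.001,"wx":0,"wy":0,"wz":0,"hand":0.045},
    {"dx":0,"dy":0,"dz":0,"wx":0,"wy":0,"wz":0,"hand":0.07},
    {"dx":0,"dy":0,"dz":0,"wx":0,"wy":0,"wz":0,"hand":0.07},
    {"dx":0,"dy":0,"dz":0,"wx":0,"wy":0,"wz":0,"hand":0.07},
    {"dx":0,"dy":0,"dz":0,"wx":0,"wy":0,"wz":0,"hand":0.07},
    {"dx":0,"dy":0,"dz":-0.02,"wx":0,"wy":0,"wz":0,"hand":0.07},
    {"dx":0,"dy":0,"dz":-0.04,"wx":0,"wy":0,"wz":0,"hand":0.07},
    {"dx":0,"dy":0,"dz":-0.04,"wx":0,"wy":0,"wz":0,"hand":0.07},
    {"dx":-0.015,"dy":0,"dz":-0.02,"wx":0,"wy":0,"wz":0,"hand":0.07},
    {"dx":-0.015,"dy":0,"dz":0,"wx":0,"wy":0,"wz":0,"hand":0.07},
    {"dx":0,"dy":0,"dz":0,"wx":0,"wy":0,"wz":0,"hand":0.07},
    {"dx":0,"dy":0,"dz":0,"wx":0,"wy":0,"wz":0,"hand":0.07}
  ]
}}

```text
clock: 14.85
eef_pos: [0.5263, -0.2963, 0.2218]
orientation: [-0.001, 0.924, 0.382, -0.001]
ft_force: [-0.0, -0.2, 0.9]
grip_width: 0.0703
grasp_force: 0.0
```

Run:
```python
from h import *
d=snap('wrist','w6'); s=snap('scene','s6'); o=get_obs(); print(o['eef_pos'],o['orientation']); print(proj(d,[.5496,-.2753,.133]),proj(s,[.5496,-.2753,.133]),proj(s,[.5496,-.2753,.1]))
a=cv2.resize(cv2.imread('pics/w6.png')[80:280,220:420],None,fx=2,fy=2);b=cv2.resize(cv2.imread('pics/s6.png')[110:210,190:290],None,fx=4,fy=4)
cv2.imwrite('pics/c6.png',np.hstack([a,b]))
```

```text
[ 0.52661713 -0.2957829   0.22175749] [-1.38964628e-03  9.23814020e-01  3.82838319e-01 -7.38837991e-04]
[324.78132426 167.47656641] [234.8627895  141.80663024] [236.73774693 151.67997114]
```

View pics/c6.png

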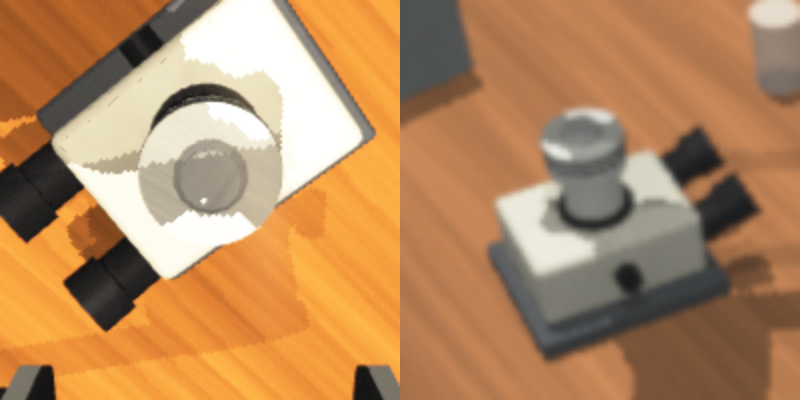

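Coupler sits level on the port, with its spigot at (325,169) against a prediction of (324.8,167.5). Next is the long tube.

Call:
{"name": "apply_moves", "arguments": {
  "deltas": [
    {"dx":0.0107,"dy":-0.0195,"dz":0,"wx":0,"wy":0,"wz":0,"hand":0.075},
    {"dx":0.0217,"dy":-0.0394,"dz":0,"wx":0,"wy":0,"wz":0,"hand":0.075},
    {"dx":0.0217,"dy":-0.0394,"dz":0,"wx":0,"wy":0,"wz":0,"hand":0.075},
    {"dx":0.0217,"dy":-0.0394,"dz":0,"wx":0,"wy":0,"wz":0,"hand":0.075},
    {"dx":0.0217,"dy":-0.0394,"dz":0,"wx":0,"wy":0,"wz":0,"hand":0.075},
    {"dx":0.0217,"dy":-0.0394,"dz":0,"wx":0,"wy":0,"wz":0,"hand":0.075},
    {"dx":0.0217,"dy":-0.0394,"dz":0,"wx":0,"wy":0,"wz":0,"hand":0.075},
    {"dx":0.0217,"dy":-0.0394,"dz":0,"wx":0,"wy":0,"wz":0,"hand":0.075},
    {"dx":0.011,"dy":-0.0195,"dz":0,"wx":0,"wy":0,"wz":0,"hand":0.075},
    {"dx":0,"dy":0,"dz":0,"wx":0,"wy":0,"wz":0,"hand":0.075},
    {"dx":0,"dy":0,"dz":0,"wx":0,"wy":0,"wz":0,"hand":0.075}
  ]
}}

```text
clock: 16.05
eef_pos: [0.4269, 0.0492, 0.2231]
orientation: [-0.0, 0.923, 0.384, -0.0]
ft_force: [-0.7, -0.3, -0.4]
grip_width: 0.0746
grasp_force: 0.0
```

Run:
```python
from h import *
d=snap('wrist','w7'); o=get_obs(); print(o['eef_pos'],o['orientation']); print(proj(d,[.4263,.0514,.067]))
cv2.imwrite('pics/c7.png',cv2.resize(cv2.imread('pics/w7.png')[80:280,190:450],None,fx=3,fy=3))
```

```text
[0.42715125 0.04861127 0.22325834] [-5.36262101e-06  9.23659641e-01  3.83213611e-01 -4.41803789e-04]
[320.01990213 182.99046673]
```

View pics/c7.png

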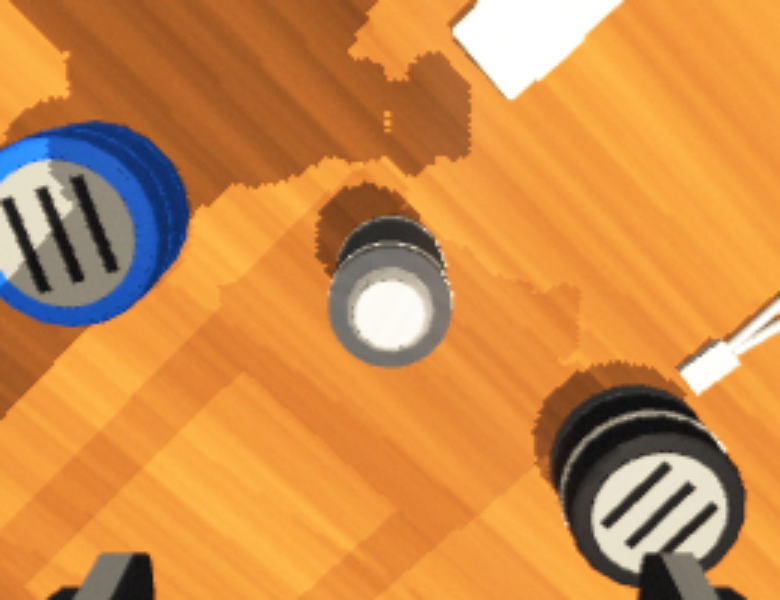

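Call:
{"name": "apply_moves", "arguments": {
  "deltas": [
    {"dx":0,"dy":-0.0025,"dz":0.03,"wx":0,"wy":0,"wz":0,"hand":0.06},
    {"dx":0,"dy":0,"dz":0.035,"wx":0,"wy":0,"wz":0,"hand":0.06},
    {"dx":0,"dy":0,"dz":0.035,"wx":0,"wy":0,"wz":0,"hand":0.06},
    {"dx":0,"dy":0,"dz":0.035,"wx":0,"wy":0,"wz":0,"hand":0.06},
    {"dx":0,"dy":0,"dz":0.035,"wx":0,"wy":0,"wz":0,"hand":0.06},
    {"dx":0,"dy":0,"dz":0.033,"wx":0,"wy":0,"wz":0,"hand":0.06},
    {"dx":0,"dy":0,"dz":0,"wx":0,"wy":0,"wz":0,"hand":0.06},
    {"dx":0,"dy":0,"dz":0,"wx":0,"wy":0,"wz":0,"hand":0.045},
    {"dx":0,"dy":0,"dz":0,"wx":0,"wy":0,"wz":0,"hand":0.04},
    {"dx":0,"dy":0,"dz":0,"wx":0,"wy":0,"wz":0,"hand":0.03},
    {"dx":0,"dy":0,"dz":0,"wx":0,"wy":0,"wz":0,"hand":0.03},
    {"dx":0,"dy":0,"dz":0,"wx":0,"wy":0,"wz":0,"hand":0.03},
    {"dx":0,"dy":0,"dz":0,"wx":0,"wy":0,"wz":0,"hand":0.03}
  ]
}}

```text
clock: 17.4
eef_pos: [0.4274, 0.0503, 0.0229]
orientation: [0.001, 0.924, 0.383, 0.002]
ft_force: [-1.6, -1.3, 6.5]
grip_width: 0.0389
grasp_force: 60.4
```

Call:
{"name": "apply_moves", "arguments": {
  "deltas": [
    {"dx":0,"dy":0,"dz":-0.02,"wx":0,"wy":0,"wz":0,"hand":0.03},
    {"dx":0,"dy":0,"dz":-0.045,"wx":0,"wy":0,"wz":0,"hand":0.03},
    {"dx":0,"dy":0,"dz":-0.045,"wx":0,"wy":0,"wz":0,"hand":0.03},
    {"dx":0,"dy":0,"dz":-0.045,"wx":0,"wy":0,"wz":0,"hand":0.03},
    {"dx":0,"dy":0,"dz":-0.045,"wx":0,"wy":0,"wz":0,"hand":0.03},
    {"dx":-0.0108,"dy":0.0198,"dz":-0.03,"wx":0,"wy":0,"wz":0,"hand":0.03},
    {"dx":-0.0216,"dy":0.0396,"dz":-0.02,"wx":0,"wy":0,"wz":0,"hand":0.03},
    {"dx":-0.0216,"dy":0.0396,"dz":0,"wx":0,"wy":0,"wz":0,"hand":0.03},
    {"dx":-0.0216,"dy":0.0396,"dz":0,"wx":0,"wy":0,"wz":0,"hand":0.03},
    {"dx":-0.0216,"dy":0.0396,"dz":0,"wx":0,"wy":0,"wz":0,"hand":0.03},
    {"dx":-0.0216,"dy":0.0396,"dz":0,"wx":0,"wy":0,"wz":0,"hand":0.03},
    {"dx":-0.0216,"dy":0.0396,"dz":0,"wx":0,"wy":0,"wz":0,"hand":0.03},
    {"dx":-0.0216,"dy":0.0396,"dz":0,"wx":0,"wy":0,"wz":0,"hand":0.03},
    {"dx":-0.0108,"dy":0.0198,"dz":0,"wx":0,"wy":0,"wz":0,"hand":0.03},
    {"dx":0,"dy":0,"dz":0,"wx":0,"wy":0,"wz":0,"hand":0.03},
    {"dx":0,"dy":0,"dz":0,"wx":0,"wy":0,"wz":0,"hand":0.03},
    {"dx":0,"dy":0,"dz":0,"wx":0,"wy":0,"wz":0,"hand":0.03}
  ]
}}

```text
clock: 19.1
eef_pos: [0.5274, -0.2946, 0.2712]
orientation: [-0.0, 0.924, 0.383, 0.0]
ft_force: [0.6, 0.5, -0.4]
grip_width: 0.0388
grasp_force: 61.0
```

Run:
```python
from h import *
d=snap('wrist','w8'); o=get_obs(); e=o['eef_pos']; print(e,o['orientation'],o['grip_width']); print(proj(d,[.5496,-.2753,.133]),proj(d,e+[0,0,.067-.0215]))
cv2.imwrite('pics/c8.png',cv2.resize(cv2.imread('pics/w8.png')[80:380,190:450],None,fx=2,fy=2))
```

```text
[ 0.52747524 -0.29443723  0.27130396] [1.06480343e-04 9.23567090e-01 3.83436791e-01 2.14746350e-04] 0.03875542050743445
[324.47808695 157.15512865] [322.67388771 333.92098851]
```

View pics/c8.png

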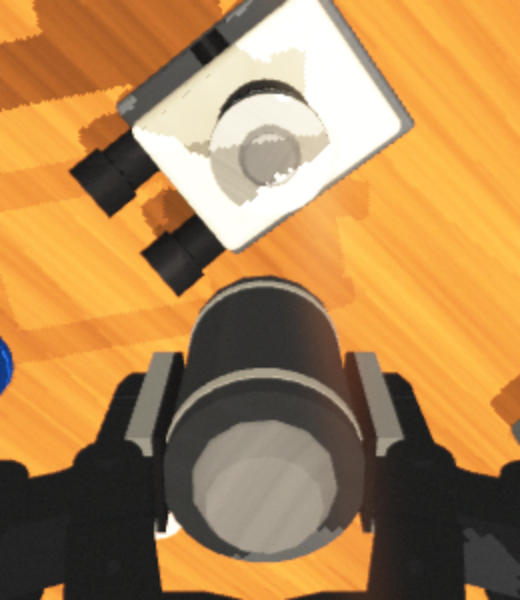

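Call:
{"name": "apply_moves", "arguments": {
  "deltas": [
    {"dx":0.0145,"dy":0.001,"dz":0,"wx":0,"wy":0,"wz":0,"hand":0.03},
    {"dx":0.014,"dy":0.0005,"dz":0,"wx":0,"wy":0,"wz":0,"hand":0.03},
    {"dx":0,"dy":0,"dz":0.03,"wx":0,"wy":0,"wz":0,"hand":0.03},
    {"dx":0,"dy":0,"dz":0.04,"wx":0,"wy":0,"wz":0,"hand":0.03},
    {"dx":0,"dy":0,"dz":0.03,"wx":0,"wy":0,"wz":0,"hand":0.03},
    {"dx":0,"dy":0,"dz":0.012,"wx":0,"wy":0,"wz":0,"hand":0.03},
    {"dx":0,"dy":0,"dz":0.003,"wx":0,"wy":0,"wz":0,"hand":0.03},
    {"dx":0,"dy":0,"dz":0.002,"wx":0,"wy":0,"wz":0,"hand":0.03},
    {"dx":0,"dy":0,"dz":0.002,"wx":0,"wy":0,"wz":0,"hand":0.03},
    {"dx":0,"dy":0,"dz":0,"wx":0,"wy":0,"wz":0,"hand":0.03},
    {"dx":0,"dy":0,"dz":0,"wx":0,"wy":0,"wz":0,"hand":0.03}
  ]
}}

```text
clock: 20.25
eef_pos: [0.5492, -0.2769, 0.1531]
orientation: [0.001, 0.924, 0.383, 0.001]
ft_force: [-0.6, 0.5, -1.8]
grip_width: 0.0389
grasp_force: 61.0
```

Call:
{"name": "apply_moves", "arguments": {
  "deltas": [
    {"dx":0,"dy":0,"dz":0.002,"wx":0,"wy":0,"wz":0,"hand":0.03},
    {"dx":0,"dy":0,"dz":0.001,"wx":0,"wy":0,"wz":0,"hand":0.03},
    {"dx":0,"dy":0,"dz":0,"wx":0,"wy":0,"wz":0,"hand":0.03},
    {"dx":0,"dy":0,"dz":0,"wx":0,"wy":0,"wz":0,"hand":0.03}
  ]
}}

```text
clock: 20.65
eef_pos: [0.5487, -0.2767, 0.149]
orientation: [0.0, 0.924, 0.383, 0.0]
ft_force: [0.7, -0.3, -0.9]
grip_width: 0.0388
grasp_force: 61.2
```

Call:
{"name": "apply_moves", "arguments": {
  "deltas": [
    {"dx":0,"dy":0,"dz":0.001,"wx":0,"wy":0,"wz":0,"hand":0.03},
    {"dx":0,"dy":0,"dz":0.001,"wx":0,"wy":0,"wz":0,"hand":0.03},
    {"dx":0,"dy":0,"dz":0,"wx":0,"wy":0,"wz":0,"hand":0.03},
    {"dx":0,"dy":0,"dz":0,"wx":0,"wy":0,"wz":0,"hand":0.03}
  ]
}}

```text
clock: 21.05
eef_pos: [0.5489, -0.2768, 0.1489]
orientation: [0.001, 0.924, 0.383, 0.0]
ft_force: [-5.4, 2.1, 11.8]
grip_width: 0.0384
grasp_force: 62.2
```

Call:
{"name": "apply_moves", "arguments": {
  "deltas": [
    {"dx":0,"dy":0,"dz":-0.001,"wx":0,"wy":0,"wz":0,"hand":0.03},
    {"dx":0,"dy":0,"dz":0,"wx":0,"wy":0,"wz":0,"hand":0.065},
    {"dx":0,"dy":0,"dz":0,"wx":0,"wy":0,"wz":0,"hand":0.065},
    {"dx":0,"dy":0,"dz":0,"wx":0,"wy":0,"wz":0,"hand":0.065},
    {"dx":0,"dy":0,"dz":0,"wx":0,"wy":0,"wz":0,"hand":0.065},
    {"dx":0,"dy":0,"dz":-0.02,"wx":0,"wy":0,"wz":0,"hand":0.065},
    {"dx":0,"dy":0,"dz":-0.04,"wx":0,"wy":0,"wz":0,"hand":0.065},
    {"dx":0,"dy":0,"dz":-0.04,"wx":0,"wy":0,"wz":0,"hand":0.065},
    {"dx":0,"dy":0,"dz":-0.02,"wx":0,"wy":0,"wz":0,"hand":0.085},
    {"dx":-0.015,"dy":0,"dz":0,"wx":0,"wy":0,"wz":0,"hand":0.085},
    {"dx":-0.0155,"dy":0,"dz":0,"wx":0,"wy":0,"wz":0,"hand":0.085},
    {"dx":0,"dy":0,"dz":0,"wx":0,"wy":0,"wz":0,"hand":0.085},
    {"dx":0,"dy":0,"dz":0,"wx":0,"wy":0,"wz":0,"hand":0.085}
  ]
}}

```text
clock: 22.35
eef_pos: [0.5258, -0.2983, 0.2658]
orientation: [-0.001, 0.924, 0.382, -0.001]
ft_force: [0.3, 0.3, 0.3]
grip_width: 0.0849
grasp_force: 0.0
```

Run:
```python
from h import *
d=snap('wrist','w9'); s=snap('scene','s9'); o=get_obs(); print(o['eef_pos'],o['orientation']); print(proj(d,[.5491,-.2758,.193]),proj(s,[.5496,-.2753,.193]))
w7=np.load('pics/w7.npz'); print('cam from w7',ray(w7,410,251,.05))
a=cv2.resize(cv2.imread('pics/w9.png')[80:280,220:420],None,fx=2,fy=2);b=cv2.resize(cv2.imread('pics/s9.png')[90:190,190:290],None,fx=4,fy=4)
cv2.imwrite('pics/c9.png',np.hstack([a,b]))
```

```text
[ 0.52654316 -0.29783338  0.26634934] [-1.00407962e-03  9.23883842e-01  3.82671372e-01 -5.10339952e-04]
[323.35479405 171.28998883] [231.22357379 122.64287929]
cam from w7 [ 0.43794238 -0.07328046  0.05      ]
```

View pics/c9.png

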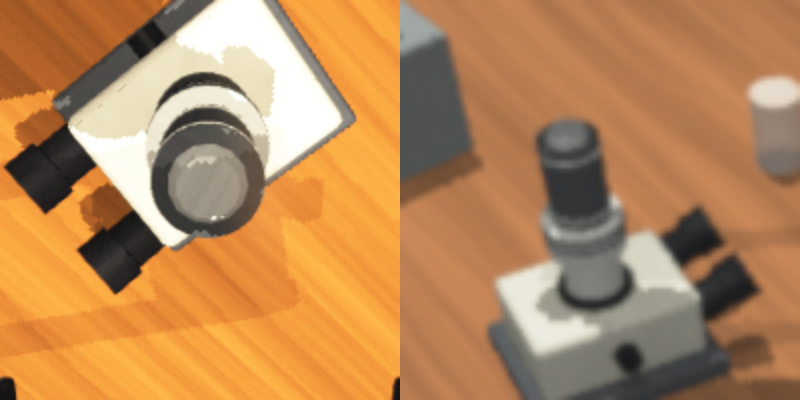

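Long tube is seated upright, with its spigot at wrist (323.5,173.5). On to the camera.

Call:
{"name": "apply_moves", "arguments": {
  "deltas": [
    {"dx":0.0081,"dy":-0.0185,"dz":0,"wx":0,"wy":0,"wz":0,"hand":0.085},
    {"dx":0.0162,"dy":-0.0369,"dz":0,"wx":0,"wy":0,"wz":0,"hand":0.085},
    {"dx":0.0162,"dy":-0.0369,"dz":0,"wx":0,"wy":0,"wz":0,"hand":0.085},
    {"dx":0.0162,"dy":-0.0369,"dz":0,"wx":0,"wy":0,"wz":0,"hand":0.085},
    {"dx":0.0162,"dy":-0.0369,"dz":0,"wx":0,"wy":0,"wz":0,"hand":0.085},
    {"dx":0.0162,"dy":-0.0369,"dz":0.02,"wx":0,"wy":0,"wz":0,"hand":0.085},
    {"dx":0.0081,"dy":-0.0185,"dz":0.03,"wx":0,"wy":0,"wz":0,"hand":0.085},
    {"dx":0,"dy":0,"dz":0.015,"wx":0,"wy":0,"wz":0,"hand":0.085},
    {"dx":0,"dy":0,"dz":0,"wx":0,"wy":0,"wz":0,"hand":0.085},
    {"dx":0,"dy":0,"dz":0,"wx":0,"wy":0,"wz":0,"hand":0.085}
  ]
}}

```text
clock: 23.45
eef_pos: [0.4394, -0.0734, 0.2032]
orientation: [0.0, 0.924, 0.383, -0.0]
ft_force: [-0.6, -0.5, 0.9]
grip_width: 0.0848
grasp_force: 0.0
```

Run:
```python
from h import *
d=snap('wrist','w10'); o=get_obs(); print(o['eef_pos'],o['orientation']); p=proj(d,[.4385,-.0727,.05]); print(p)
c=d['color'].astype(int); m=(c.max(2)-c.min(2)<70)&(c.max(2)>100)
m=cv2.morphologyEx(m.astype(np.uint8),cv2.MORPH_CLOSE,np.ones((9,9)))
e,s=blob(d,p[0],p[1],m>0,50); print(e,s, ray(d,*e[0],.05))
m2=(c.max(2)<110); e2,s2=blob(d,p[0],p[1],cv2.morphologyEx((m2|(m>0)).astype(np.uint8),cv2.MORPH_OPEN,np.ones((5,5)))>0,70); print(e2,s2)
```

```text
[ 0.43993234 -0.07368399  0.20391754] [4.69748202e-04 9.23947962e-01 3.82517659e-01 4.28327133e-04]
[320.76742004 185.23635901]
((323.45025634765625, 173.93870544433594), (66.0502700805664, 74.315185546875), 24.044334411621094) [ 288  138   66   73 2742] [ 0.44792935 -0.06679329  0.05      ]
((319.9000244140625, 180.4442901611328), (66.29420471191406, 72.86228942871094), 178.736328125) [ 287  144   67   73 3796]
```

Run:
```python
from h import *
d=np.load('pics/w10.npz')
for c in ([.4385,-.0727,.05],):
    a=np.linspace(0,2*np.pi,200); P=np.array([proj(d,np.array(c)+.032*np.array([np.cos(t),np.sin(t),0])) for t in a]); print(P.min(0),P.max(0))
g=d['color'].astype(int); print(g[205:235,320].tolist()); print(g[185,280:292].max(1), g[185,348:362].max(1))
```

```text
[286.55041849 151.12440386] [354.98227715 217.10563945]
[[42, 40, 38], [42, 38, 36], [65, 62, 55], [210, 201, 179], [218, 208, 186], [185, 175, 155], [74, 70, 61], [53, 54, 47], [51, 49, 44], [53, 50, 46], [50, 45, 43], [42, 41, 40], [230, 136, 57], [236, 145, 60], [235, 138, 50], [236, 141, 54], [237, 143, 56], [239, 146, 56], [240, 150, 59], [242, 153, 62], [241, 150, 60], [239, 148, 55], [238, 147, 57], [239, 146, 56], [238, 144, 56], [239, 147, 56], [240, 148, 57], [240, 151, 58], [242, 152, 60], [241, 152, 59]]
[234 234 234 233 234 234 161  65  46  48  47  53] [ 92  95  95  89  84  98 227 234 235 235 235 235 233 231]
```

Call:
{"name": "apply_moves", "arguments": {
  "deltas": [
    {"dx":0,"dy":-0.0015,"dz":0.03,"wx":0,"wy":0,"wz":0,"hand":0.085},
    {"dx":0,"dy":0,"dz":0.04,"wx":0,"wy":0,"wz":0,"hand":0.085},
    {"dx":0,"dy":0,"dz":0.04,"wx":0,"wy":0,"wz":0,"hand":0.085},
    {"dx":0,"dy":0,"dz":0.04,"wx":0,"wy":0,"wz":0,"hand":0.085},
    {"dx":0,"dy":0,"dz":0.03,"wx":0,"wy":0,"wz":0,"hand":0.085},
    {"dx":0,"dy":0,"dz":0.02,"wx":0,"wy":0,"wz":0,"hand":0.085},
    {"dx":0,"dy":0,"dz":0,"wx":0,"wy":0,"wz":0,"hand":0.085},
    {"dx":0,"dy":0,"dz":0,"wx":0,"wy":0,"wz":0,"hand":0.072},
    {"dx":0,"dy":0,"dz":0,"wx":0,"wy":0,"wz":0,"hand":0.066},
    {"dx":0,"dy":0,"dz":0,"wx":0,"wy":0,"wz":0,"hand":0.055},
    {"dx":0,"dy":0,"dz":0,"wx":0,"wy":0,"wz":0,"hand":0.055},
    {"dx":0,"dy":0,"dz":0,"wx":0,"wy":0,"wz":0,"hand":0.055},
    {"dx":0,"dy":0,"dz":0,"wx":0,"wy":0,"wz":0,"hand":0.055}
  ]
}}

```text
clock: 24.8
eef_pos: [0.4399, -0.0724, 0.0051]
orientation: [0.001, 0.924, 0.383, 0.001]
ft_force: [-2.3, -0.1, 5.4]
grip_width: 0.0628
grasp_force: 65.1
```

Call:
{"name": "apply_moves", "arguments": {
  "deltas": [
    {"dx":0,"dy":0,"dz":-0.02,"wx":0,"wy":0,"wz":0,"hand":0.055},
    {"dx":0,"dy":0,"dz":-0.04,"wx":0,"wy":0,"wz":0,"hand":0.055},
    {"dx":0,"dy":0,"dz":-0.045,"wx":0,"wy":0,"wz":0,"hand":0.055},
    {"dx":0,"dy":0,"dz":-0.045,"wx":0,"wy":0,"wz":0,"hand":0.055},
    {"dx":0,"dy":0,"dz":-0.045,"wx":0,"wy":0,"wz":0,"hand":0.055},
    {"dx":0,"dy":0,"dz":-0.045,"wx":0,"wy":0,"wz":0,"hand":0.055},
    {"dx":0,"dy":0,"dz":-0.04,"wx":0,"wy":0,"wz":0,"hand":0.055},
    {"dx":-0.0093,"dy":0.0185,"dz":-0.02,"wx":0,"wy":0,"wz":0,"hand":0.055},
    {"dx":-0.0187,"dy":0.0369,"dz":0,"wx":0,"wy":0,"wz":0,"hand":0.055},
    {"dx":-0.0187,"dy":0.0369,"dz":0,"wx":0,"wy":0,"wz":0,"hand":0.055},
    {"dx":-0.0187,"dy":0.0369,"dz":0,"wx":0,"wy":0,"wz":0,"hand":0.055},
    {"dx":-0.0187,"dy":0.0369,"dz":0,"wx":0,"wy":0,"wz":0,"hand":0.055},
    {"dx":-0.0187,"dy":0.0369,"dz":0,"wx":0,"wy":0,"wz":0,"hand":0.055},
    {"dx":-0.0093,"dy":0.0185,"dz":0,"wx":0,"wy":0,"wz":0,"hand":0.055},
    {"dx":0,"dy":0,"dz":0,"wx":0,"wy":0,"wz":0,"hand":0.055},
    {"dx":0,"dy":0,"dz":0,"wx":0,"wy":0,"wz":0,"hand":0.055},
    {"dx":0,"dy":0,"dz":0,"wx":0,"wy":0,"wz":0,"hand":0.055}
  ]
}}

```text
clock: 26.5
eef_pos: [0.5154, -0.3067, 0.3033]
orientation: [-0.0, 0.924, 0.383, 0.0]
ft_force: [-0.4, 0.2, -5.0]
grip_width: 0.0627
grasp_force: 68.6
```

Run:
```python
from h import *
d=snap('wrist','w11'); o=get_obs(); e=o['eef_pos']; print(e,o['orientation'],o['grip_width'],o['ft_force']); print(proj(d,[.5485,-.2765,.193]),proj(d,e+[0,0,.05-.0045]))
P=np.array([proj(d,e+[0,0,.0455]+.032*np.array([np.cos(t),np.sin(t),0])) for t in np.linspace(0,6.283,200)]); print(P.min(0),P.max(0))
cv2.imwrite('pics/c11.png',cv2.resize(cv2.imread('pics/w11.png')[90:390,190:450],None,fx=2,fy=2))
```

```text
[ 0.51543083 -0.30660705  0.30335329] [1.21282027e-04 9.23624704e-01 3.83297990e-01 2.05103993e-04] 0.0626239851888476 [-0.06872189  0.2568766  -3.79147362]
[324.84731956 144.08988791] [322.69770902 333.91930657]
[234.1734134 255.036408 ] [411.21486788 400.11350357]
```

View pics/c11.png

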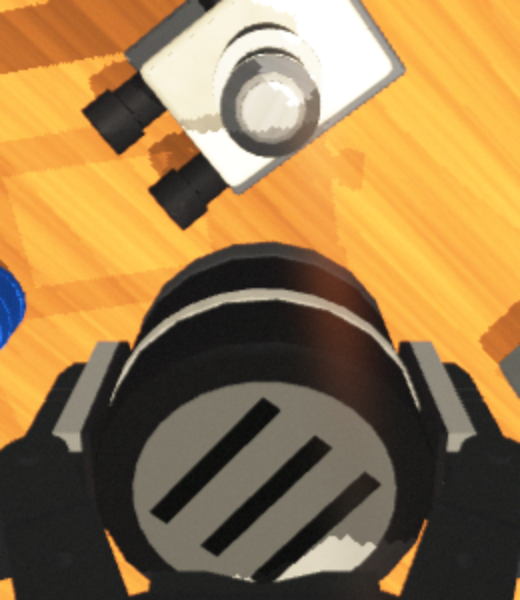

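Call:
{"name": "apply_moves", "arguments": {
  "deltas": [
    {"dx":0.015,"dy":0.001,"dz":0,"wx":0,"wy":0,"wz":0,"hand":0.055},
    {"dx":0.015,"dy":0.001,"dz":0,"wx":0,"wy":0,"wz":0,"hand":0.055},
    {"dx":0.0147,"dy":0.0005,"dz":0,"wx":0,"wy":0,"wz":0,"hand":0.055},
    {"dx":0,"dy":0,"dz":0.03,"wx":0,"wy":0,"wz":0,"hand":0.055},
    {"dx":0,"dy":0,"dz":0.04,"wx":0,"wy":0,"wz":0,"hand":0.055},
    {"dx":0,"dy":0,"dz":0.02,"wx":0,"wy":0,"wz":0,"hand":0.055},
    {"dx":0,"dy":0,"dz":0.01,"wx":0,"wy":0,"wz":0,"hand":0.055},
    {"dx":0,"dy":0,"dz":0.003,"wx":0,"wy":0,"wz":0,"hand":0.055},
    {"dx":0,"dy":0,"dz":0.002,"wx":0,"wy":0,"wz":0,"hand":0.055},
    {"dx":0,"dy":0,"dz":0,"wx":0,"wy":0,"wz":0,"hand":0.055},
    {"dx":0,"dy":0,"dz":0,"wx":0,"wy":0,"wz":0,"hand":0.055}
  ]
}}

```text
clock: 27.65
eef_pos: [0.5496, -0.2782, 0.1995]
orientation: [0.001, 0.924, 0.383, 0.001]
ft_force: [1.0, 0.2, -4.8]
grip_width: 0.0628
grasp_force: 68.6
```

Call:
{"name": "apply_moves", "arguments": {
  "deltas": [
    {"dx":0,"dy":0,"dz":0.002,"wx":0,"wy":0,"wz":0,"hand":0.055},
    {"dx":0,"dy":0,"dz":0.002,"wx":0,"wy":0,"wz":0,"hand":0.055},
    {"dx":0,"dy":0,"dz":0.001,"wx":0,"wy":0,"wz":0,"hand":0.055},
    {"dx":0,"dy":0,"dz":0,"wx":0,"wy":0,"wz":0,"hand":0.055},
    {"dx":0,"dy":0,"dz":0,"wx":0,"wy":0,"wz":0,"hand":0.055}
  ]
}}

```text
clock: 28.15
eef_pos: [0.5488, -0.2777, 0.1927]
orientation: [-0.0, 0.924, 0.383, -0.0]
ft_force: [0.3, 0.1, -4.8]
grip_width: 0.0628
grasp_force: 68.6
```

Call:
{"name": "apply_moves", "arguments": {
  "deltas": [
    {"dx":0,"dy":0,"dz":0.001,"wx":0,"wy":0,"wz":0,"hand":0.055},
    {"dx":0,"dy":0,"dz":0.001,"wx":0,"wy":0,"wz":0,"hand":0.055},
    {"dx":0,"dy":0,"dz":0.001,"wx":0,"wy":0,"wz":0,"hand":0.055},
    {"dx":0,"dy":0,"dz":0,"wx":0,"wy":0,"wz":0,"hand":0.055},
    {"dx":0,"dy":0,"dz":0,"wx":0,"wy":0,"wz":0,"hand":0.055}
  ]
}}

```text
clock: 28.65
eef_pos: [0.5492, -0.2779, 0.1911]
orientation: [0.001, 0.924, 0.383, 0.0]
ft_force: [-2.8, 0.7, 5.5]
grip_width: 0.0628
grasp_force: 69.5
```

Call:
{"name": "apply_moves", "arguments": {
  "deltas": [
    {"dx":0,"dy":0,"dz":-0.0005,"wx":0,"wy":0,"wz":0,"hand":0.055},
    {"dx":0,"dy":0,"dz":0,"wx":0,"wy":0,"wz":0,"hand":0.085},
    {"dx":0,"dy":0,"dz":0,"wx":0,"wy":0,"wz":0,"hand":0.085},
    {"dx":0,"dy":0,"dz":0,"wx":0,"wy":0,"wz":0,"hand":0.085},
    {"dx":0,"dy":0,"dz":0,"wx":0,"wy":0,"wz":0,"hand":0.085},
    {"dx":0,"dy":0,"dz":-0.015,"wx":0,"wy":0,"wz":0,"hand":0.085},
    {"dx":0,"dy":0,"dz":-0.03,"wx":0,"wy":0,"wz":0,"hand":0.085},
    {"dx":0,"dy":0,"dz":-0.04,"wx":0,"wy":0,"wz":0,"hand":0.085},
    {"dx":0,"dy":0,"dz":-0.03,"wx":0,"wy":0,"wz":0,"hand":0.085},
    {"dx":-0.02,"dy":0,"dz":0,"wx":0,"wy":0,"wz":0,"hand":0.085},
    {"dx":-0.03,"dy":0,"dz":0,"wx":0,"wy":0,"wz":0,"hand":0.085},
    {"dx":0,"dy":0,"dz":0,"wx":0,"wy":0,"wz":0,"hand":0.085}
  ]
}}

```text
clock: 29.85
eef_pos: [0.5119, -0.3154, 0.3072]
orientation: [0.001, 0.924, 0.382, -0.0]
ft_force: [0.5, -0.2, 0.4]
grip_width: 0.0849
grasp_force: 0.0
```

Run:
```python
from h import *
d=snap('wrist','w12'); s=snap('scene','s12'); o=get_obs(); print(o['eef_pos'],proj(d,[.5484,-.2774,.236]),proj(s,[.5496,-.2753,.236]))
a=cv2.resize(cv2.imread('pics/w12.png')[80:280,220:420],None,fx=2,fy=2);b=cv2.resize(cv2.imread('pics/s12.png')[80:180,190:290],None,fx=4,fy=4)
cv2.imwrite('pics/c12.png',np.hstack([a,b]))
```

```text
[ 0.51338344 -0.31351194  0.30641285] [320.14143199 141.06325568] [228.41412649 107.84860688]
```

View pics/c12.png

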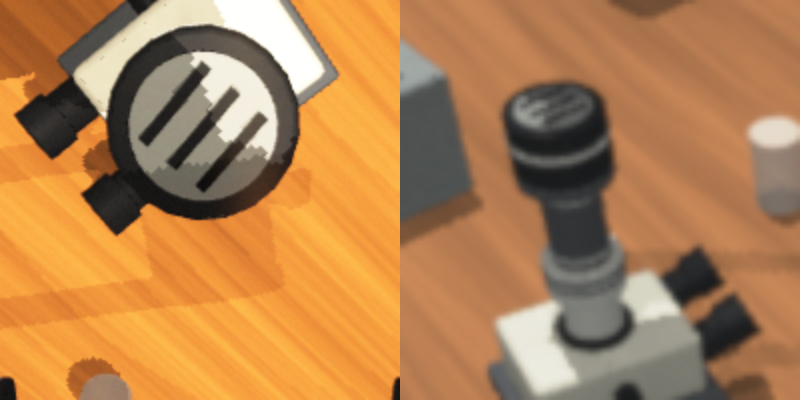

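The column stands straight. The camera's top is at (321.5,141.5), against a prediction of (320.1,141.1), and the gripper is clear.

```bash
python3 -c "
from plant import *
print(job_done())"
```

```text
the job is handed in; nothing more can be done
None
```

The job is handed in: the cap is in the middle of the tray, and the coupler, long tube and camera are stacked upright on the port. The short tube was left alone and the gripper is clear; no verdict came back.

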